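# Shut the marked air valve under the sliding cover

## Task

Shut off the air to the finishing bench: push the manifold box's cover all the way aside, to the left over the plain deck, then push the marked valve handle underneath (the one with the round disc at its end) fully shut, square across its pipe. Push only: do not lift the cover, leave the other, plain handle open as it is and the things around undisturbed, and finish with the cover still open and the hand clear.

Things in the scene. Friction and masses are not known exactly. Their poses are not given: they have to be found in the camera images.
- manifold: grey compressed-air manifold box fixed on the bench. Origin at the centre of its underside; box axes (used in all these texts): x = depth, away from the robot at zero yaw, y to its left, z up. 260 mm deep (x -130 to +130). y -150 to 0: open-topped well; y 0 to +150: plain deck; y +150 to +215: ledge 60 mm high. A round gauge, top 92 mm above the bench, sits on the ledge
- well (a point): centre of the well's floor, 4 mm above the bench. Inside it is 250 mm (box x) by 140 mm (box y). Its end walls (across y) are 80 mm high, the long side walls 88 mm, running the box's whole 300 mm to guide the cover. Two pipes, tops 35 mm above the bench, run along y at box x = -60 and +40 (stubs out to y = -183), a valve on each; else the well is empty
- cover (a joint): how far (m) the flat aluminium cover has been slid along box +y (left): 0 = well fully covered, 0.15 = stop, well open, cover over the deck. Starts between 0 and 0.03. About 3 N of friction; stays where it is left
- cover_lift (a joint): how far (m) the cover has been lifted off its seat; 0 = seated. It is not held down
- cover_rib (a point): centre of the upright rib in the middle of the cover: 100 mm long (box x), 14 mm thick (box y), 24 mm tall above the plate, top 109 mm above the bench. Plate: 247 (x) x 150 (y) x 4 mm, upper face 85 mm above the bench. This point is 97 mm above the bench and moves with the cover
- marked (a joint): angle (rad) of the marked valve's handle: 0 = open, along its pipe, pointing to box -y from its pivot; 1.571 = shut, at its stop, square across the pipe, pointing to box +x. Turns anticlockwise seen from above. Starts between 0 and 0.2. About 0.2 N m of friction (4 N at 50 mm); stays where it is left
- marked_pivot (a point): point on the turning axis of the marked handle, at mid-height of the handle, 60 mm above the bench; at box y = -32 and box x = -60 or +40 (which of the two places varies)
- marked_tip (a point): outer end of the marked handle, 72 mm from its pivot, 60 mm above the bench. The handle is a steel bar 14 mm wide (hub 24 mm across) that ends in a round flat disc 32 mm across, centred 56 mm from the pivot; bar and disc reach from 52 to 68 mm above the bench, free space below them down to the pipe
- plain (a joint): angle (rad) of the other valve's handle, same meaning; starts between 0 and 0.2 (open) and is to stay there
- plain_pivot (a point): point on the turning axis of the plain handle, 60 mm above the bench, in the other of the two places
- plain_tip (a point): outer end of the plain handle, 72 mm from its pivot: a straight steel bar 14 mm wide without a disc, same heights as the marked one
- rivet_tin: steel tin of rivets, 52 mm across, 42 mm tall, standing on the box's ledge; origin at the centre of its underside; a bystander
- dye_jar: small brown glass jar, 52 mm across, 70 mm tall, standing on the table between the two pipe stubs; origin under its centre; a bystander
- awl: screwdriver-like awl with a wooden handle lying in front of the box; a bystander
- hammer: hammer with a wooden handle lying behind the box; a bystander
- slicker: turned wooden edge slicker, 36 mm across, 62 mm tall, standing in front of the box; origin under its centre; a bystander
- glue_bottle: white glue bottle, 60 mm across, 150 mm tall, standing left of the box; origin under its centre; a bystander
- slab: marble tooling slab 150 x 100 x 25 mm, lying right of the box; origin under its centre; a bystander
- brush: brush with a wooden handle, lying left of the box at the back; a bystander

How it is judged:
On the way, in this order (a step that is already met when the one before it is completed fails the run):
1. the cover is pushed fully aside (value of joint cover above 0.138 m), for 0.2 s.
2. the marked handle is pushed fully shut (value of joint marked above 1.47 rad), for 0.2 s.
At the end, for the whole second after the job is handed in: The cover stands at least 138 mm along its 150 mm travel and lies seated (lift under 5 mm); the marked handle is at 1.47 rad or more (stop at 1.571) and at rest; the plain handle's tip is within 15 mm of its start; every bystander is within 30 mm of its start (value of joint cover above 0.138 m and value of joint cover_lift below 0.005 m and value of joint marked above 1.47 rad and value of joint plain below 0.3 rad and distance of plain_tip from where it was at the start of the episode below 0.015 m and velocity of joint marked below 0.05 rad/s and distance of each of rivet_tin, dye_jar, awl, hammer, slicker, glue_bottle, slab, brush from where it was at the start of the episode below 0.03 m); the robot touches nothing.
It fails at once if the cover is lifted off its seat (value of joint cover_lift above 0.012 m).
It fails at once if the plain handle is moved (distance of plain_tip from where it was at the start of the episode above 0.02 m).
It fails at once if a bystander is moved, tipped or picked up (distance of any of rivet_tin, dye_jar, awl, hammer, slicker, glue_bottle, slab, brush from where it was at the start of the episode above 0.03 m or angle between any of rivet_tin, dye_jar, slicker, glue_bottle's own z axis and vertical above 0.6 rad).
It also fails if it takes over 48 s, if anything falls off the work surface, if the arm or the gripper's body presses on something with over 40 N, if the wrist force passes 120 N, or if a joint passes its speed limit or range.

## Robot

A 6-joint arm with a two-finger parallel gripper is mounted at the origin on the work surface. World frame = base frame: x ahead of the robot, y to its left, z up, the work surface at z = 0. Lengths are in m, angles in rad, forces in N, time in s.
With the tool pointing down it reaches from about 0.35 to 0.975 m from the base axis. Payload 7.1 kg.
Tool frame: the origin (TCP) lies midway between the tips of the shut fingers; the grasp point (between the pads) lies 19 mm behind it; y points along the fingers, z is the direction in which the jaws open and shut, and the axes are right-handed (so a half turn about y gives the same grasp; the last joint's range is limited). The gripper opens to 88 mm and grips with 3 to 60 N. Pads are 20 mm wide; open, the fingers measure 115 mm over their backs; the gripper's body (75 mm by 178 mm) begins 61 mm behind the grasp point.
Start: joints at [-1.359, 0.423, 1.63, -0, 1.089, -0.019], TCP at [0.143, -0.608, 0.223] pointing down, gripper open.
Joint ranges: [-3, 3], [-0.9, 2.11], [0.09, 2.58], [-1.31, 4.45], [0.11, 2.69], [-2.54, 2.54]. Speed limits (rad/s): [2.39, 2.39, 3.01, 3.14, 3.14, 3.14].

## Interface

Orientations are given as a rotation vector (axis times angle).
In Python, from station import ctrl, vision, workorder gives the robot as it stands.
- The arm moves only by the shell command python3 -m creep 'ROWS' [FORCE]. ROWS is JSON, a list of rows, each an object with "travel": the shift along the tool's x, y, z in cm, a list of three; "dr": the turn, a rotation vector about the tool's x, y, z in rad, a list of three; "jaw": the gripper command: -1 is shut, 1 is fully open, values between are in proportion. In form: [{"travel": [tx, ty, tz], "dr": [ax, ay, az], "jaw": jaw}, ...]. A call has 1 to 8 rows; each row is the pose to reach, as a shift and turn from the pose measured when the call began, along the tool's axes at that moment; what a row does not reach only later rows make up. A row lasts 1/10 s, in which the tool goes at most 50 mm and 8.59 degrees, less where a joint would pass 70% of its speed; a pose out of reach is approached as far as the arm can. A call with a gripper value outside its range is refused whole. The fingers move at their own pace and stop on an object; FORCE is the grip in N (left out, the last holds). Time passes only in rows, so rows that repeat a pose let the fingers close. It gives the time, the measured TCP pose, the force and the opening at its end, in the units of the state.
- ctrl.read_state(): the state, without advancing time (a new reading comes with each control period).
- vision.get_image(name): name is "side" or "top" or "wrist"; returns a dict with "pixels" (420x560x3 uint8, blue, green, red), "fx", "fy", "cx", "cy" (pixels), "rvec" (rotation vector, rad) and "tvec" (3), from world to camera coordinates, as OpenCV has them. Camera axes: x right, y down, z forward; pixel columns grow to the right and rows downward; lengths in m; the calibration is good to about 2 mm. A picture is of the moment at which its call begins. There is no depth.
- workorder.sign_off(): hands the job in, once; it reports no verdict.
The state is a dict: "time_s": time; "qpos": joint angles; "joint_velocities": joint speeds; "joint_torque": joint torques, N m; "ee_pos": TCP position; "tool_rot": TCP orientation; "force": force on the tool from outside, world axes, zero at the start; "ft_torque": the same for the moment, N m; "gripper_width": opening from 0.0 (shut) to 1.0 (fully open).
Only numpy, scipy, OpenCV 4.12 (cv2) and the standard library are available. Lean on these libraries where they do the work, as an engineer would, in place of code of your own. Each camera call takes 0.05 s, during which the arm holds its last target.

## Working session

There is one attempt and no reset: what is moved stays moved. The work goes in short steps, Python scripts to look and compute and a shell command to move; the robot and the scene stay as the last step left them, time stands still between calls to the robot, and variables do not carry over. Pictures are saved under pics/ and viewed, and the job is handed in when it is done.

```bash
ls; mkdir -p pics; python3 - <<'E'
from station import ctrl, vision, workorder
import cv2,numpy as np
s=ctrl.read_state()
for k,v in s.items(): print(k,np.round(v,4))
for n in ("side","top","wrist"):
    d=vision.get_image(n); cv2.imwrite(f"pics/{n}0.png",d["pixels"])
    R=cv2.Rodrigues(np.array(d["rvec"],float))[0]
    print(n,d["fx"],d["cx"],d["cy"],"cam pos",-R.T@np.array(d["tvec"]))
    np.save(f"pics/{n}0.npy",{k:d[k] for k in d},allow_pickle=True)
E
```

```text
pics
time_s 0.0
qpos [-1.359   0.4238  1.6307  0.      1.0886 -0.019 ]
joint_velocities [-0.0008 -0.0004 -0.0002  0.      0.0006  0.    ]
joint_torque [ 1.20000e-03 -5.44620e+01 -2.73667e+01  6.44000e-02  2.27000e-02
 -1.00000e-04]
ee_pos [ 0.1429 -0.6079  0.2219]
tool_rot [-0.2435  2.1008 -2.0976]
force [-0.6824  0.0376 -0.8996]
ft_torque [-0.0356  0.03   -0.0415]
gripper_width 0.9994
side 543.8387506742781 278.7981558434563 207.9237198866244 cam pos [ 0.13197996 -1.27657764  1.04653016]
top 412.3013726618728 280.5466705890148 205.73202432015543 cam pos [ 0.4363154  -0.03352941  1.35730604]
wrist 377.04981947709007 283.32539129632306 214.2705118584977 cam pos [ 0.2140534  -0.59082319  0.38436562]
```

View pics/side0.png

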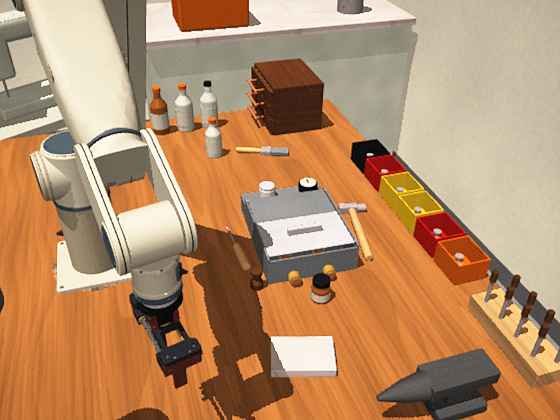

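View pics/top0.png

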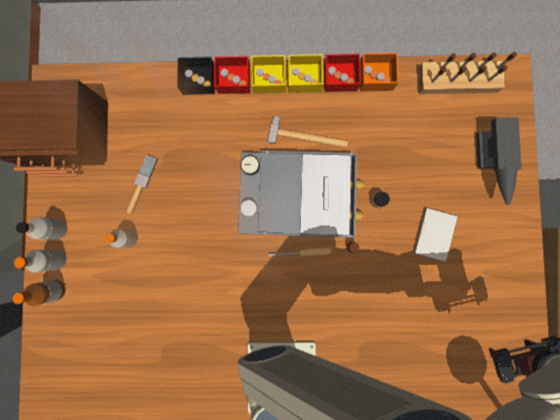

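The top view shows the box at about cols 240–355, rows 150–235, the rib near (325,193), the dark jar at (381,199) and the slab at (436,233). I'll zoom in for corners.

```bash
cat > h.py <<'E'
import cv2,numpy as np
def ray(d,uv):
    K=np.array([[d["fx"],0,d["cx"]],[0,d["fy"],d["cy"]],[0,0,1]])
    R=cv2.Rodrigues(np.array(d["rvec"],float))[0]; c=-R.T@np.array(d["tvec"],float).ravel()
    return c,R.T@np.linalg.inv(K)@np.array([uv[0],uv[1],1.])
def plane(d,uv,z):
    c,r=ray(d,uv); return (c+r*(z-c[2])/r[2])[:2]
def proj(d,p):
    K=np.array([[d["fx"],0,d["cx"]],[0,d["fy"],d["cy"]],[0,0,1]])
    return cv2.projectPoints(np.array([p],float),np.array(d["rvec"],float),np.array(d["tvec"],float),K,None)[0].ravel()
def load(n): return np.load(f"pics/{n}.npy",allow_pickle=True).item()
def grab(n,tag):
    from station import vision
    d=vision.get_image(n); d=dict(d); np.save(f"pics/{n}{tag}.npy",d,allow_pickle=True); cv2.imwrite(f"pics/{n}{tag}.png",d["pixels"]); return d
def crop(d,x0,y0,x1,y1,f,out): cv2.imwrite(out,cv2.resize(d["pixels"][y0:y1,x0:x1],None,fx=f,fy=f,interpolation=cv2.INTER_CUBIC))
E
python3 - <<'E'
from h import *
crop(load("top0"),230,140,400,265,4.7,"pics/t0c.png")
crop(load("side0"),220,170,380,310,4.2,"pics/s0c.png")
E
```

```text
(no output)
```

View pics/t0c.png

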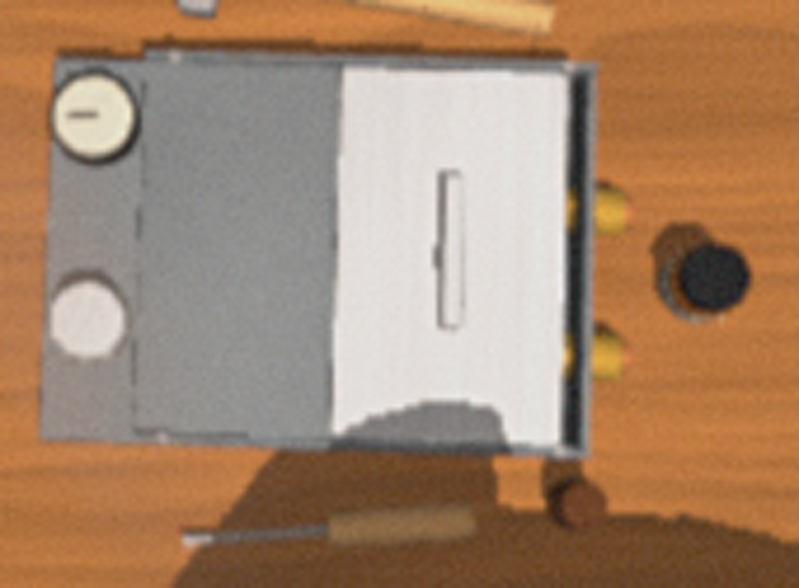

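View pics/s0c.png

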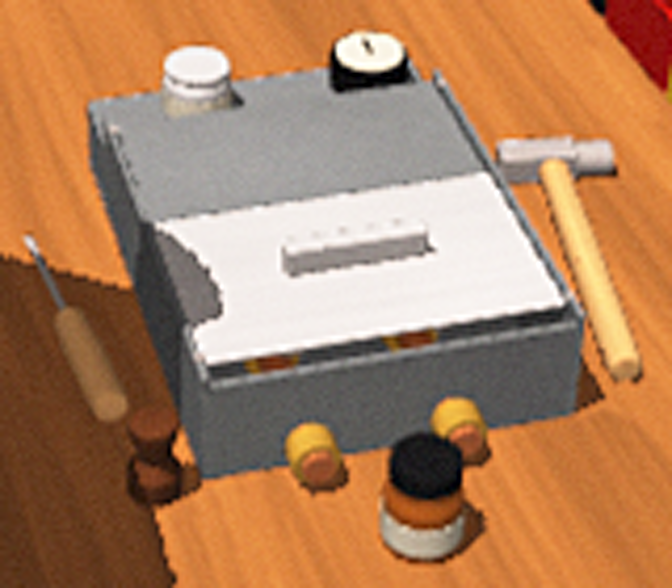

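```bash
python3 - <<'E'
from h import *
d=load("top0"); c=lambda x,y:(230+(x+.5)/4.7-.5,140+(y+.5)/4.7-.5)
P={n:plane(d,c(*p),z) for n,p,z in [("wallR_far",(597,63),.088),("wallR_near",(588,456),.088),("ledge_far",(57,60),.06),("ledge_near",(41,438),.06),
 ("rib_far",(451,171),.109),("rib_near",(451,328),.109),("ribR_far",(463,171),.109),("ribR_near",(463,328),.109),("jar",(713,278),.07),("tin",(86,318),.042+.06),("gauge",(93,115),.092),("plate_right_far",(567,72),.085),("plate_right_near",(562,445),.085),("plL_far",(342,68),.085),("plL_near",(332,435),.085),("slicker",(578,503),.062)]}
for k,v in P.items(): print(k,np.round(v,4))
# box fit: known corners (box xy)
B=np.array([[.13,-.15],[-.13,-.15],[.13,.215],[-.13,.215]]);W=np.array([P[k] for k in("wallR_far","wallR_near","ledge_far","ledge_near")])
b=B-B.mean(0);w=W-W.mean(0); th=np.arctan2((b[:,0]*w[:,1]-b[:,1]*w[:,0]).sum(),(b*w).sum())
R=np.array([[np.cos(th),-np.sin(th)],[np.sin(th),np.cos(th)]]);o=W.mean(0)-R@B.mean(0)
print("yaw",th,np.degrees(th),"o",o,"res",np.round(W-(B@R.T+o),4))
for k,v in P.items(): print(k,"box",np.round(R.T@(v-o),4))
np.savez("box.npz",R=R,o=o,th=th)
s=load("side0")
for k,p in (("rib",(.0,.0)),):pass
ribw=(P["rib_far"]+P["rib_near"])/2; print("rib in side",proj(s,[*ribw,.109]), "crop",(proj(s,[*ribw,.109])-[220,170])*4.2)
for b_ in [(.13,-.15,.088),(-.13,-.15,.088),(-.13,.215,.06)]:
    q=R@np.array(b_[:2])+o; print(b_,(proj(s,[*q,b_[2]])-[220,170])*4.2)
E
```

```text
wallR_far [ 0.7014 -0.246 ]
wallR_near [ 0.4422 -0.233 ]
ledge_far [0.7155 0.1153]
ledge_near [0.459  0.1272]
rib_far [ 0.6276 -0.1462]
rib_near [ 0.5255 -0.144 ]
ribR_far [ 0.6274 -0.1539]
ribR_near [ 0.5254 -0.1517]
jar [ 0.5591 -0.3217]
tin [0.5358 0.0924]
gauge [0.6713 0.0879]
plate_right_far [ 0.6963 -0.2265]
plate_right_near [ 0.4496 -0.2168]
plL_far [ 0.7015 -0.0775]
plL_near [ 0.458  -0.0669]
slicker [ 0.4114 -0.2297]
yaw -0.04460583321497177 -2.5557259848823466 o [ 0.57806163 -0.09158262] res [[ 0.0001  0.0013]
 [ 0.0007  0.0026]
 [-0.002  -0.0021]
 [ 0.0012 -0.0018]]
wallR_far box [ 0.1301 -0.1487]
wallR_near box [-0.1294 -0.1474]
ledge_far box [0.1281 0.2128]
ledge_near box [-0.1287  0.2133]
rib_far box [ 0.0519 -0.0523]
rib_near box [-0.0502 -0.0547]
ribR_far box [ 0.0521 -0.0601]
ribR_near box [-0.05   -0.0624]
jar box [-0.0087 -0.2308]
tin box [-0.0504  0.1819]
gauge box [0.0851 0.1835]
plate_right_far box [ 0.1241 -0.1295]
plate_right_near box [-0.1227 -0.1308]
plL_far box [0.1227 0.0196]
plL_near box [-0.121   0.0193]
slicker box [-0.1604 -0.1454]
rib in side [304.60918568 225.69784143] crop [355.35857986 233.930934  ]
(0.13, -0.15, 0.088) [585.81760885 317.37897623]
(-0.13, -0.15, 0.088) [200.93677123 381.96589496]
(-0.13, 0.215, 0.06) [ 85.14551719 101.26022943]
```

```bash
cat >> h.py <<'E'
B=None
def box():
    b=np.load("box.npz"); return b["R"],b["o"],float(b["th"])
def tow(p):
    R,o,th=box(); q=R@np.array(p[:2])+o; return np.array([q[0],q[1],p[2]])
def tob(p):
    R,o,th=box(); q=R.T@(np.array(p[:2])-o); return np.array([q[0],q[1],p[2]])
def state():
    from station import ctrl
    s=ctrl.read_state(); Rt=cv2.Rodrigues(np.array(s["tool_rot"],float))[0]; return s,Rt
def goal(yaw=None):
    """desired tool rotation: tool y down, tool z (jaw) along box dir at angle yaw from box x"""
    R,o,th=box(); a=th+yaw
    z=np.array([np.cos(a),np.sin(a),0]); y=np.array([0,0,-1.]); x=np.cross(y,z); return np.array([x,y,z]).T
def plan(pts,Rg=None):
    s,Rt=state(); p0=np.array(s["ee_pos"])
    print("t",round(s["time_s"],2),"box tcp",np.round(tob(p0),4),"F",np.round(s["force"],1),"g",round(s["gripper_width"],2))
    if Rg is not None:
        dr=cv2.Rodrigues(Rt.T@Rg)[0].ravel(); print("dr",np.round(dr,4))
    for p in pts: print(p,"-> travel cm",np.round(Rt.T@(tow(p)-p0)*100,2))
E
python3 - <<'E'
from h import *
s,Rt=state(); print(np.round(Rt,3))
for y in (0,np.pi/2,-np.pi/2,np.pi): print(y); plan([(0,-.12,.22),(0,-.12,.16)],goal(y))
E
```

```text
[[-0.973 -0.     0.229]
 [-0.229  0.001 -0.973]
 [-0.    -1.    -0.001]]
0
t 0.15 box tcp [-0.4117 -0.5353  0.2221] F [0.2 0.6 0.1] g 1.0
dr [ 1.0000e-03 -1.2954e+00 -8.0000e-04]
(0, -0.12, 0.22) -> travel cm [-50.91   0.24 -28.77]
(0, -0.12, 0.16) -> travel cm [-50.91   6.24 -28.76]
1.5707963267948966
t 0.15 box tcp [-0.4117 -0.5353  0.2221] F [0.2 0.6 0.1] g 1.0
dr [ 2.0000e-04 -2.8662e+00 -1.7000e-03]
(0, -0.12, 0.22) -> travel cm [-50.91   0.24 -28.77]
(0, -0.12, 0.16) -> travel cm [-50.91   6.24 -28.76]
-1.5707963267948966
t 0.15 box tcp [-0.4117 -0.5353  0.2221] F [0.2 0.6 0.1] g 1.0
dr [1.200e-03 2.754e-01 1.000e-04]
(0, -0.12, 0.22) -> travel cm [-50.91   0.24 -28.77]
(0, -0.12, 0.16) -> travel cm [-50.91   6.24 -28.76]
3.141592653589793
t 0.15 box tcp [-0.4117 -0.5353  0.2221] F [0.2 0.6 0.1] g 1.0
dr [8.0000e-04 1.8462e+00 1.1000e-03]
(0, -0.12, 0.22) -> travel cm [-50.91   0.24 -28.77]
(0, -0.12, 0.16) -> travel cm [-50.91   6.24 -28.76]
```

```bash
python3 -m creep '[{"travel":[-1.5,0,-0.8],"dr":[0,0.02,0],"jaw":-1},{"travel":[-4.5,0,-2.5],"dr":[0,0.06,0],"jaw":-1},{"travel":[-8,0,-4.5],"dr":[0,0.1,0],"jaw":-1},{"travel":[-12,0,-6.8],"dr":[0,0.14,0],"jaw":-1},{"travel":[-16,0,-9],"dr":[0,0.18,0],"jaw":-1},{"travel":[-20,0,-11.3],"dr":[0,0.22,0],"jaw":-1},{"travel":[-24,0,-13.6],"dr":[0,0.25,0],"jaw":-1},{"travel":[-28,0,-15.8],"dr":[0,0.275,0],"jaw":-1}]' 30; python3 - <<'E'
from h import *
plan([(0,-.105,.20),(0,-.105,.15)],goal(-np.pi/2))
E
```

```text
time_s: 0.95
ee_pos: [0.3803, -0.3886, 0.2222]
tool_rot: [-0.05, -2.2, 2.197]
force: [1.2, -0.5, 1.5]
gripper_width: 0.313
t 0.95 box tcp [-0.1843 -0.3055  0.2222] F [ 1.2 -0.5  1.5] g 0.31
dr [ 0.0013 -0.001   0.0005]
(0, -0.105, 0.2) -> travel cm [-18.41   2.24 -20.07]
(0, -0.105, 0.15) -> travel cm [-18.42   7.24 -20.06]
```

```bash
python3 -m creep '[{"travel":[-3.5,0,-3.8],"dr":[0,0,0],"jaw":-1},{"travel":[-7,0.5,-7.6],"dr":[0,0,0],"jaw":-1},{"travel":[-10.5,1,-11.4],"dr":[0,0,0],"jaw":-1},{"travel":[-13.5,2,-14.8],"dr":[0,0,0],"jaw":-1},{"travel":[-16.2,3.5,-17.8],"dr":[0,0,0],"jaw":-1},{"travel":[-18,5,-19.7],"dr":[0,0,0],"jaw":-1},{"travel":[-18.4,6.5,-20.1],"dr":[0,0,0],"jaw":-1},{"travel":[-18.4,7.2,-20.1],"dr":[0,0,0],"jaw":-1}]'; python3 - <<'E'
from h import *
plan([(0,-.105,.094),(0,-.08,.094)],goal(-np.pi/2))
grab("side",1); grab("wrist",1)
crop(load("side1"),220,120,400,260,4.2,"pics/s1c.png")
E
```

```text
time_s: 1.75
ee_pos: [0.5725, -0.1952, 0.1485]
tool_rot: [-0.045, -2.2, 2.196]
force: [-0.3, -0.0, 0.5]
gripper_width: 0.005
t 1.75 box tcp [-0.0009 -0.1038  0.1485] F [-0.3 -0.   0.5] g 0.0
dr [0.0019 0.0008 0.0031]
(0, -0.105, 0.094) -> travel cm [-0.11  5.45  0.13]
(0, -0.08, 0.094) -> travel cm [-0.11  5.45 -2.37]
```

View pics/s1c.png

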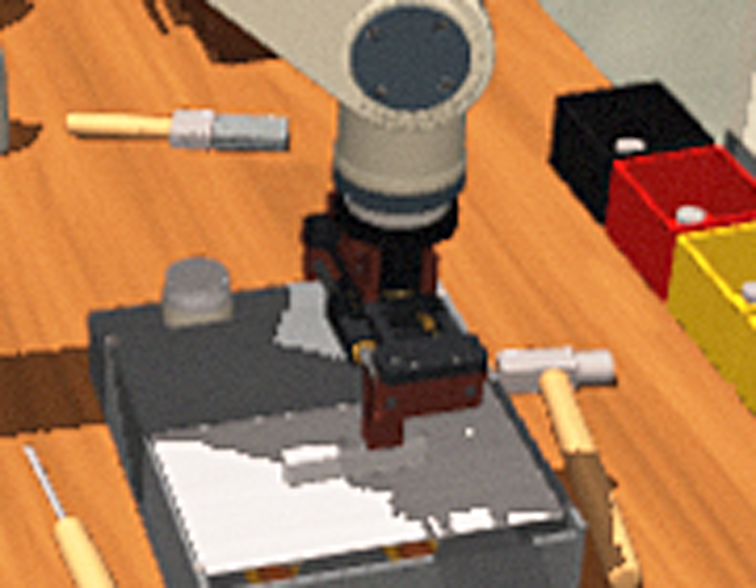

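View pics/wrist1.png

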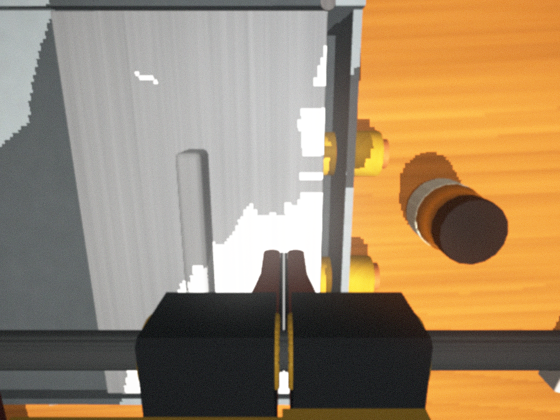

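The fingers (wrist view, col ~284) are right of the rib (cols 180–213), so descending there is clear.

```bash
python3 -m creep '[{"travel":[-0.1,1.5,0.1],"dr":[0,0,0],"jaw":-1},{"travel":[-0.1,3.5,0.1],"dr":[0,0,0],"jaw":-1},{"travel":[-0.1,5,0.1],"dr":[0,0,0],"jaw":-1},{"travel":[-0.1,5.4,0.1],"dr":[0,0,0],"jaw":-1},{"travel":[-0.1,5.4,-0.5],"dr":[0,0,0],"jaw":-1},{"travel":[-0.1,5.4,-1.3],"dr":[0,0,0],"jaw":-1},{"travel":[-0.1,5.4,-2.0],"dr":[0,0,0],"jaw":-1},{"travel":[-0.1,5.4,-2.4],"dr":[0,0,0],"jaw":-1}]'; python3 - <<'E'
from h import *
plan([(0,-.0,.094),(0,.055,.094)],goal(-np.pi/2))
E
```

```text
time_s: 2.65
ee_pos: [0.574, -0.1715, 0.0957]
tool_rot: [-0.047, -2.199, 2.195]
force: [-0.3, 0.0, 0.3]
gripper_width: 0.005
t 2.65 box tcp [-0.0005 -0.08    0.0957] F [-0.3  0.   0.3] g 0.0
dr [ 0.0017 -0.0006  0.0024]
(0, -0.0, 0.094) -> travel cm [-0.05  0.19 -8.  ]
(0, 0.055, 0.094) -> travel cm [ -0.05   0.2  -13.5 ]
```

```bash
python3 -m creep '[{"travel":[0,0.1,-0.5],"dr":[0,0,0],"jaw":-1},{"travel":[0,0.1,-1.2],"dr":[0,0,0],"jaw":-1},{"travel":[0,0.1,-2.2],"dr":[0,0,0],"jaw":-1},{"travel":[0,0.1,-3.4],"dr":[0,0,0],"jaw":-1},{"travel":[0,0.1,-4.6],"dr":[0,0,0],"jaw":-1},{"travel":[0,0.1,-5.8],"dr":[0,0,0],"jaw":-1},{"travel":[0,0.1,-7],"dr":[0,0,0],"jaw":-1},{"travel":[0,0.1,-8],"dr":[0,0,0],"jaw":-1}]'; python3 - <<'E'
from h import *
plan([(0,.055,.095)],goal(-np.pi/2))
E
```

```text
time_s: 3.45
ee_pos: [0.5778, -0.0903, 0.095]
tool_rot: [-0.047, -2.2, 2.196]
force: [0.5, -3.6, 3.0]
gripper_width: 0.003
t 3.45 box tcp [-0.0003  0.0012  0.095 ] F [ 0.5 -3.6  3. ] g 0.0
dr [ 0.0017 -0.0001  0.002 ]
(0, 0.055, 0.095) -> travel cm [-0.03  0.01 -5.38]
```

```bash
python3 -m creep '[{"travel":[0,0,-1],"dr":[0,0,0],"jaw":-1},{"travel":[0,0,-2],"dr":[0,0,0],"jaw":-1},{"travel":[0,0,-3],"dr":[0,0,0],"jaw":-1},{"travel":[0,0,-4],"dr":[0,0,0],"jaw":-1},{"travel":[0,0,-4.7],"dr":[0,0,0],"jaw":-1},{"travel":[0,0,-5.2],"dr":[0,0,0],"jaw":-1},{"travel":[0,0,-5.2],"dr":[0,0,0],"jaw":-1}]'; python3 - <<'E'
from h import *
plan([(0,.06,.095)],goal(-np.pi/2))
E
```

```text
time_s: 4.15
ee_pos: [0.5798, -0.0375, 0.0949]
tool_rot: [-0.046, -2.2, 2.195]
force: [-0.3, -0.0, -0.1]
gripper_width: 0.006
t 4.15 box tcp [-0.0007  0.0541  0.0949] F [-0.3 -0.  -0.1] g 0.01
dr [0.0023 0.0003 0.0029]
(0, 0.06, 0.095) -> travel cm [-0.07 -0.01 -0.59]
```

```bash
python3 -m creep '[{"travel":[0,0,-0.3],"dr":[0,0,0],"jaw":-1},{"travel":[0,0,-0.5],"dr":[0,0,0],"jaw":-1},{"travel":[0,0,-0.5],"dr":[0,0,0],"jaw":-1}]'; python3 - <<'E'
from h import *
plan([(0,.06,.095)],goal(-np.pi/2))
grab("wrist",2);grab("top",2)
E
```

```text
time_s: 4.45
ee_pos: [0.5799, -0.0323, 0.0948]
tool_rot: [-0.045, -2.2, 2.194]
force: [-0.1, 0.0, 0.6]
gripper_width: 0.004
t 4.45 box tcp [-0.0008  0.0593  0.0948] F [-0.1  0.   0.6] g 0.0
dr [0.0026 0.0001 0.0032]
(0, 0.06, 0.095) -> travel cm [-0.08 -0.02 -0.07]
```

View pics/wrist2.png

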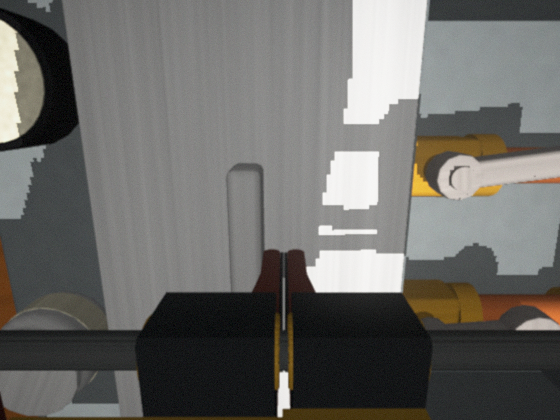

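Wrist view: the rib's right face is at col ~264 and the plate's right edge near cols 427 to 403. I'll convert these to box coordinates.

```bash
python3 - <<'E'
from h import *
d=load("wrist2")
for n,p,z in (("plateR",(424,80),.085),("plateR",(406,260),.085),("ribR top far",(264,170),.109),("ribL top",(228,180),.109),("ribtopR",(264,240),.109)):
    print(n,np.round(tob([*plane(d,p,z),z]),4))
E
```

```text
plateR [ 0.0848 -0.0002  0.085 ]
plateR [0.0016 0.0003 0.085 ]
ribR top far [0.0496 0.0679 0.109 ]
ribL top [0.0456 0.0822 0.109 ]
ribtopR [0.0204 0.0683 0.109 ]
```

The cover is at about 0.150 m, its stop. Next I'll back off, rise and look into the well.

```bash
python3 -m creep '[{"travel":[0,0,0.6],"dr":[0,0,0],"jaw":-1},{"travel":[0,-1.5,1.2],"dr":[0,0,0],"jaw":-1},{"travel":[0,-4.5,1.5],"dr":[0,0,0],"jaw":-1},{"travel":[0,-8,3],"dr":[0,0,0],"jaw":-1},{"travel":[1.5,-10.5,6],"dr":[0,0,0],"jaw":-1},{"travel":[4,-12.5,9],"dr":[0,0,0],"jaw":-1},{"travel":[6.5,-13.5,11.5],"dr":[0,0,0],"jaw":-1},{"travel":[7,-14,12.5],"dr":[0,0,0],"jaw":-1}]'; python3 - <<'E'
from h import *
plan([(0,.06,.095)],goal(-np.pi/2))
grab("wrist",3);grab("top",3);grab("side",3)
crop(load("side3"),220,170,380,310,4.2,"pics/s3c.png")
E
```

```text
time_s: 5.35
ee_pos: [0.5029, -0.1564, 0.2368]
tool_rot: [-0.049, -2.199, 2.194]
force: [-0.3, -0.7, -0.4]
gripper_width: 0.004
t 5.35 box tcp [-0.0722 -0.0681  0.2368] F [-0.3 -0.7 -0.4] g 0.0
dr [ 0.0021 -0.0024  0.0021]
(0, 0.06, 0.095) -> travel cm [ -7.22  14.19 -12.8 ]
```

View pics/wrist3.png

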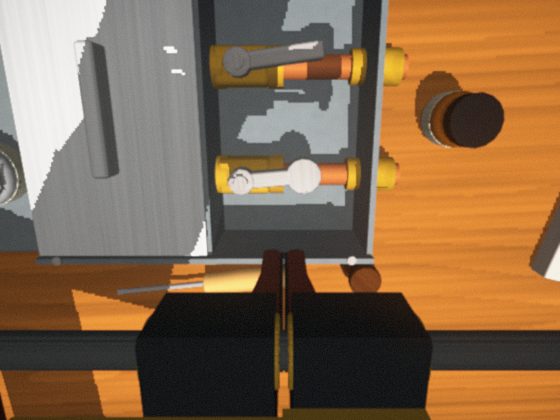

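View pics/s3c.png

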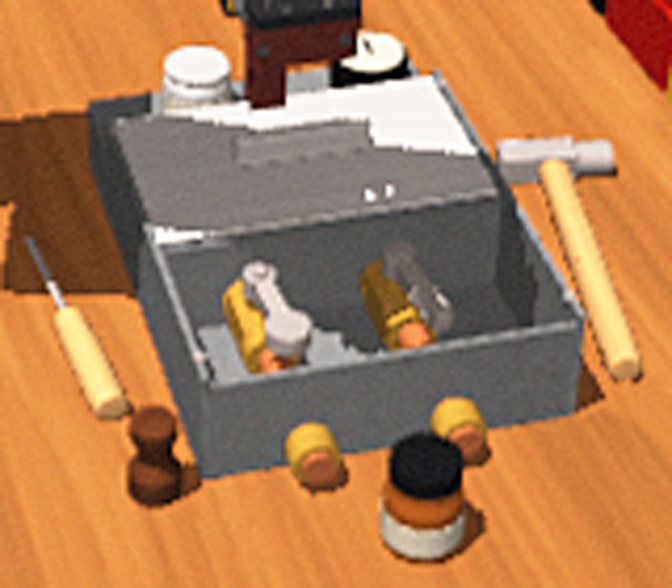

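The marked handle (disc at wrist pixel (304,176), hub (240,181)) is on the near pipe, x = -60. The plain one (hub (236,62), tip (321,48)) is on the far pipe.

```bash
python3 - <<'E'
from h import *
d=load("wrist3")
f=lambda p,z:tob([*plane(d,p,z),z])
h,c,ph,pt=f((240,181),.07),f((304,176),.068),f((236,62),.07),f((321,48),.068)
for n,v in zip("hub disc phub ptip".split(),(h,c,ph,pt)): print(n,np.round(v,4))
u=c-h;print("marked r,phi",np.hypot(*u[:2]),np.arctan2(u[0],-u[1]))
u=pt-ph;print("plain r,phi",np.hypot(*u[:2]),np.arctan2(u[0],-u[1]))
for n,p in (("wall",(380,20)),("wallnear",(372,255))): print(n,f(p,.085))
E
```

```text
hub [-0.0595 -0.0283  0.07  ]
disc [-0.0555 -0.0849  0.068 ]
phub [ 0.0387 -0.0283  0.07  ]
ptip [ 0.0493 -0.0974  0.068 ]
marked r,phi 0.05677059623673915 0.07060156365613633
plain r,phi 0.06995825219976681 0.15243396708004264
wall [ 0.06622982 -0.13999987  0.085     ]
wallnear [-0.12373096 -0.14539106  0.085     ]
```

```bash
python3 - <<'E'
from h import *
plan([(-.1,-.08,.15),(-.1,-.08,.1),(-.1,-.08,.053)],goal(-np.pi/2))
E
```

```text
t 5.5 box tcp [-0.0699 -0.0666  0.2355] F [ 0.5 -0.   0.9] g 0.0
dr [ 0.0027 -0.0019  0.0017]
(-0.1, -0.08, 0.15) -> travel cm [2.99 8.55 1.37]
(-0.1, -0.08, 0.1) -> travel cm [ 2.98 13.55  1.38]
(-0.1, -0.08, 0.053) -> travel cm [ 2.98 18.25  1.39]
```

```bash
python3 -m creep '[{"travel":[1,1.5,0.5],"dr":[0,0,0],"jaw":-1},{"travel":[2.2,4,1.1],"dr":[0,0,0],"jaw":-1},{"travel":[3,7,1.4],"dr":[0,0,0],"jaw":-1},{"travel":[3,10,1.4],"dr":[0,0,0],"jaw":-1},{"travel":[3,11.5,1.4],"dr":[0,0,0],"jaw":-1},{"travel":[3,12,1.4],"dr":[0,0,0],"jaw":-1},{"travel":[3,12,1.4],"dr":[0,0,0],"jaw":-1}]'; python3 - <<'E'
from h import *
plan([(-.1,-.08,.1),(-.1,-.08,.053)],goal(-np.pi/2))
grab("wrist",4);grab("side",4)
crop(load("side4"),220,170,380,310,4.2,"pics/s4c.png")
E
```

```text
time_s: 6.2
ee_pos: [0.4747, -0.1664, 0.1145]
tool_rot: [-0.046, -2.201, 2.193]
force: [0.1, -0.2, 0.2]
gripper_width: 0.007
t 6.2 box tcp [-0.0999 -0.0794  0.1145] F [ 0.1 -0.2  0.2] g 0.01
dr [ 0.0035 -0.0008  0.0034]
(-0.1, -0.08, 0.1) -> travel cm [0.01 1.45 0.07]
(-0.1, -0.08, 0.053) -> travel cm [-0.01  6.15  0.08]
```

View pics/s4c.png

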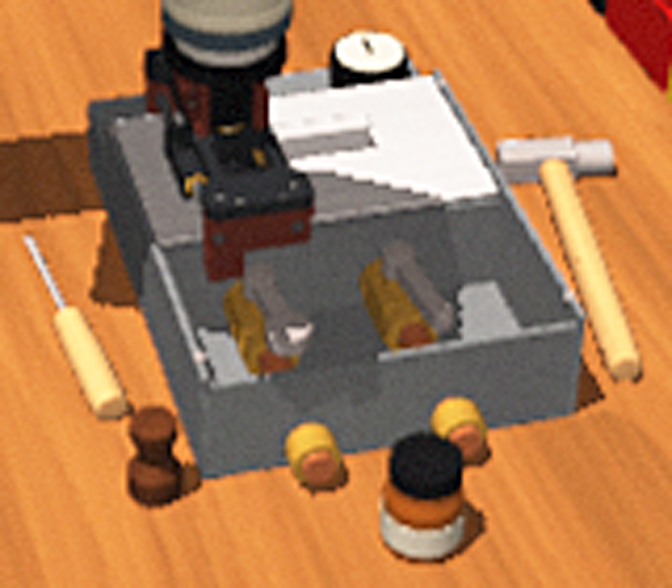

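View pics/wrist4.png

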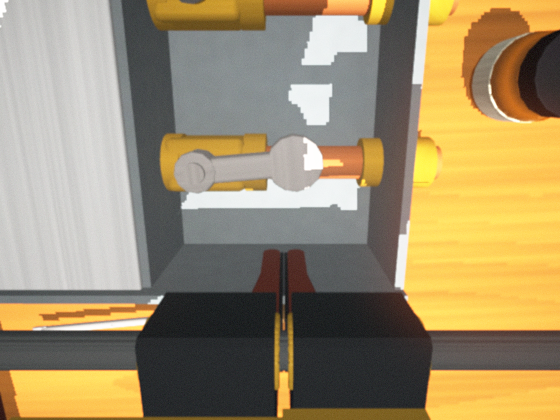

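The fingers (col ~285) sit just in front of the disc (295,163) with clear well floor below. Descending.

```bash
python3 -m creep '[{"travel":[0,1,0],"dr":[0,0,0],"jaw":-1},{"travel":[0,2.5,0],"dr":[0,0,0],"jaw":-1},{"travel":[0,4,0],"dr":[0,0,0],"jaw":-1},{"travel":[0,5.3,0],"dr":[0,0,0],"jaw":-1},{"travel":[0,6,0],"dr":[0,0,0],"jaw":-1},{"travel":[0,6.1,0],"dr":[0,0,0],"jaw":-1}]'; python3 - <<'E'
from h import *
d=load("wrist4"); f=lambda p,z:tob([*plane(d,p,z),z])
h,c=f((196,170),.07),f((295,163),.068); print(h,c)
P=np.array([-.06,-.030]); pts=[]
for ph in (.07,.2,.4,.6,.8,1.0,1.2,1.35,1.45,1.5708):
    u=np.array([np.sin(ph),-np.cos(ph)]);n=np.array([-np.cos(ph),-np.sin(ph)])
    q=P+.05*u+.0265*n; pts.append((round(q[0],4),round(q[1],4),.053))
plan(pts,goal(-np.pi/2))
E
```

```text
time_s: 6.9
ee_pos: [0.4749, -0.1667, 0.0541]
tool_rot: [-0.048, -2.201, 2.194]
force: [0.2, -0.8, 0.1]
gripper_width: 0.004
[-0.05863231 -0.0300099   0.07      ] [-0.05506558 -0.08462949  0.068     ]
t 6.9 box tcp [-0.0997 -0.0796  0.0541] F [ 0.2 -0.8  0.1] g 0.0
dr [ 0.0029 -0.0012  0.0021]
(np.float64(-0.0829), np.float64(-0.0817), 0.053) -> travel cm [-1.68  0.11  0.2 ]
(np.float64(-0.076), np.float64(-0.0843), 0.053) -> travel cm [-2.37  0.11  0.46]
(np.float64(-0.0649), np.float64(-0.0864), 0.053) -> travel cm [-3.48  0.1   0.67]
(np.float64(-0.0536), np.float64(-0.0862), 0.053) -> travel cm [-4.61  0.1   0.65]
(np.float64(-0.0426), np.float64(-0.0838), 0.053) -> travel cm [-5.71  0.1   0.41]
(np.float64(-0.0322), np.float64(-0.0793), 0.053) -> travel cm [-6.75  0.1  -0.04]
(np.float64(-0.023), np.float64(-0.0728), 0.053) -> travel cm [-7.67  0.1  -0.69]
(np.float64(-0.017), np.float64(-0.0668), 0.053) -> travel cm [-8.26  0.1  -1.29]
(np.float64(-0.0136), np.float64(-0.0623), 0.053) -> travel cm [-8.6   0.1  -1.74]
(np.float64(-0.01), np.float64(-0.0565), 0.053) -> travel cm [-8.96  0.1  -2.32]
```

```bash
python3 -m creep '[{"travel":[-0.7,0.1,0.1],"dr":[0,0,0],"jaw":-1},{"travel":[-1.6,0.1,0.2],"dr":[0,0,0],"jaw":-1},{"travel":[-2.3,0.1,0.4],"dr":[0,0,0],"jaw":-1},{"travel":[-3.0,0.1,0.6],"dr":[0,0,0],"jaw":-1},{"travel":[-3.8,0.1,0.6],"dr":[0,0,0],"jaw":-1},{"travel":[-4.6,0.1,0.6],"dr":[0,0,0],"jaw":-1},{"travel":[-5.2,0.1,0.5],"dr":[0,0,0],"jaw":-1},{"travel":[-5.7,0.1,0.4],"dr":[0,0,0],"jaw":-1}]'; python3 - <<'E'
from h import *
plan([(-.0322,-.0793,.053),(-.023,-.0728,.053),(-.017,-.0668,.053),(-.0136,-.0623,.053),(-.010,-.0565,.053)],goal(-np.pi/2))
grab("wrist",5)
E
```

```text
time_s: 7.7
ee_pos: [0.5301, -0.1725, 0.0524]
tool_rot: [-0.042, -2.2, 2.19]
force: [-5.7, 0.8, -0.1]
gripper_width: 0.004
t 7.7 box tcp [-0.0443 -0.083   0.0524] F [-5.7  0.8 -0.1] g 0.0
dr [ 0.0043 -0.0007  0.0068]
(-0.0322, -0.0793, 0.053) -> travel cm [-1.21 -0.06 -0.37]
(-0.023, -0.0728, 0.053) -> travel cm [-2.13 -0.07 -1.02]
(-0.017, -0.0668, 0.053) -> travel cm [-2.73 -0.07 -1.62]
(-0.0136, -0.0623, 0.053) -> travel cm [-3.07 -0.07 -2.07]
(-0.01, -0.0565, 0.053) -> travel cm [-3.43 -0.07 -2.65]
```

View pics/wrist5.png

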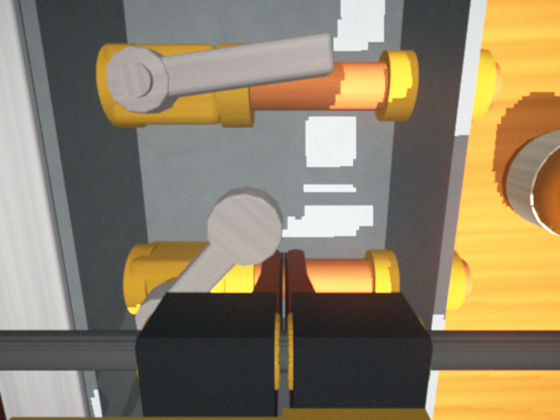

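The handle is turned about half way, with its disc at (244,227), and the finger is pushing on its near right edge. Plain handle undisturbed. Continuing the arc.

```bash
python3 -m creep '[{"travel":[-0.6,0,-0.1],"dr":[0,0,0],"jaw":-1},{"travel":[-1.2,0,-0.4],"dr":[0,0,0],"jaw":-1},{"travel":[-1.7,0,-0.7],"dr":[0,0,0],"jaw":-1},{"travel":[-2.1,0,-1.0],"dr":[0,0,0],"jaw":-1},{"travel":[-2.5,0,-1.4],"dr":[0,0,0],"jaw":-1},{"travel":[-2.8,0,-1.7],"dr":[0,0,0],"jaw":-1},{"travel":[-3.1,0,-2.1],"dr":[0,0,0],"jaw":-1},{"travel":[-3.1,0,-2.1],"dr":[0,0,0],"jaw":-1}]'; python3 - <<'E'
from h import *
plan([(-.010,-.0565,.053),(-.01,-.053,.053)],goal(-np.pi/2))
grab("wrist",6);grab("side",6);crop(load("side6"),220,170,380,310,4.2,"pics/s6c.png")
E
```

```text
time_s: 8.55
ee_pos: [0.5642, -0.1527, 0.0528]
tool_rot: [-0.045, -2.201, 2.193]
force: [-0.4, -1.4, -0.2]
gripper_width: 0.008
t 8.55 box tcp [-0.0112 -0.0617  0.0528] F [-0.4 -1.4 -0.2] g 0.01
dr [ 0.0037 -0.0003  0.0037]
(-0.01, -0.0565, 0.053) -> travel cm [-0.12 -0.02 -0.52]
(-0.01, -0.053, 0.053) -> travel cm [-0.12 -0.02 -0.87]
```

View pics/wrist6.png

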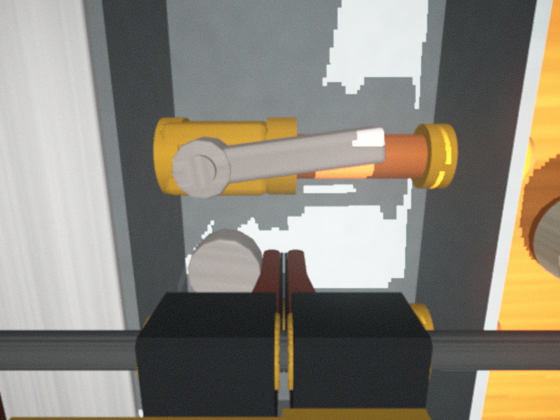

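View pics/s6c.png

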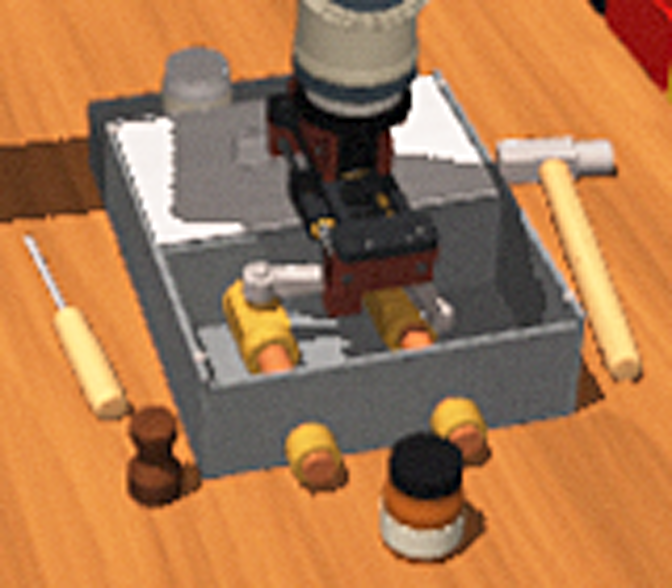

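```bash
python3 -m creep '[{"travel":[-0.1,0,-0.3],"dr":[0,0,0],"jaw":-1},{"travel":[-0.1,0,-0.6],"dr":[0,0,0],"jaw":-1},{"travel":[-0.1,0,-0.8],"dr":[0,0,0],"jaw":-1},{"travel":[-0.1,0,-0.8],"dr":[0,0,0],"jaw":-1}]'; python3 - <<'E'
from h import *
d=load("wrist6"); print("before",tob([*plane(d,(226,267),.068),0]))
plan([(-.01,-.05,.053)],goal(-np.pi/2))
d=grab("wrist",7)
E
```

```text
time_s: 9.05
ee_pos: [0.5662, -0.1456, 0.0529]
tool_rot: [-0.047, -2.201, 2.195]
force: [1.8, -8.0, -3.2]
gripper_width: 0.006
before [-0.00163132 -0.03656761  0.        ]
t 9.05 box tcp [-0.0095 -0.0545  0.0529] F [ 1.8 -8.  -3.2] g 0.01
dr [0.0024 0.     0.0017]
(-0.01, -0.05, 0.053) -> travel cm [ 0.05 -0.   -0.45]
```

View pics/wrist7.png

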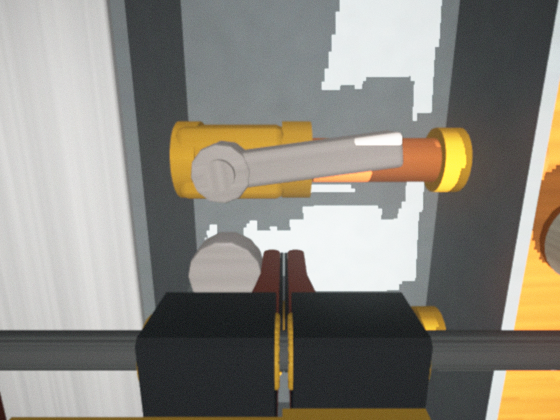

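```bash
python3 -m creep '[{"travel":[0,0,-0.2],"dr":[0,0,0],"jaw":-1},{"travel":[0,0,-0.4],"dr":[0,0,0],"jaw":-1},{"travel":[0,0,-0.4],"dr":[0,0,0],"jaw":-1},{"travel":[0,0,-0.4],"dr":[0,0,0],"jaw":-1}]'; python3 - <<'E'
from h import *
d=load("wrist7"); f=lambda p,z:tob([*plane(d,p,z),z])
print("disc",f((226,270),.068),"plain hub",f((221,172),.07))
plan([(-.01,-.05,.053)],goal(-np.pi/2))
d=grab("wrist",8)
E
```

```text
time_s: 9.5
ee_pos: [0.5664, -0.1452, 0.053]
tool_rot: [-0.047, -2.197, 2.201]
force: [-2.6, -22.8, -3.4]
gripper_width: 0.003
disc [-0.00136379 -0.02929422  0.068     ] plain hub [ 0.04064457 -0.02936819  0.07      ]
t 9.5 box tcp [-0.0093 -0.0541  0.053 ] F [ -2.6 -22.8  -3.4] g 0.0
dr [-0.0021  0.0008  0.0007]
(-0.01, -0.05, 0.053) -> travel cm [ 0.07 -0.   -0.41]
```

It's at the stop: force rose to 23 N with no further motion, and the disc centre is level with the pivot line. Backing straight off, then up.

```bash
python3 -m creep '[{"travel":[0,0,0.4],"dr":[0,0,0],"jaw":-1},{"travel":[0,0,1],"dr":[0,0,0],"jaw":-1},{"travel":[0,0,1.8],"dr":[0,0,0],"jaw":-1},{"travel":[0,-1.5,2.2],"dr":[0,0,0],"jaw":-1},{"travel":[0,-4,2.3],"dr":[0,0,0],"jaw":-1},{"travel":[0,-8,2.3],"dr":[0,0,0],"jaw":-1},{"travel":[1,-12,2.3],"dr":[0,0,0],"jaw":-1},{"travel":[3,-15.5,2.3],"dr":[0,0,0],"jaw":-1}]'; python3 -m creep '[{"travel":[2,-1.5,0],"dr":[0,0,0],"jaw":-1},{"travel":[5,-2.5,0],"dr":[0,0,0],"jaw":-1},{"travel":[7.5,-3,0],"dr":[0,0,0],"jaw":-1},{"travel":[8.5,-3,0],"dr":[0,0,0],"jaw":-1},{"travel":[8.5,-3,0],"dr":[0,0,0],"jaw":-1},{"travel":[8.5,-3,0],"dr":[0,0,0],"jaw":-1}]'; python3 - <<'E'
from h import *
plan([(-.01,-.05,.053)],goal(-np.pi/2))
grab("wrist",9);grab("side",9);grab("top",9)
crop(load("side9"),220,130,400,310,3.2,"pics/s9c.png")
E
```

```text
time_s: 10.35
ee_pos: [0.5366, -0.1666, 0.2113]
tool_rot: [-0.05, -2.198, 2.203]
force: [0.5, -0.2, 1.0]
gripper_width: 0.003
time_s: 10.95
ee_pos: [0.4525, -0.163, 0.2414]
tool_rot: [-0.052, -2.198, 2.204]
force: [-0.1, -0.5, 0.2]
gripper_width: 0.001
t 10.95 box tcp [-0.1222 -0.0769  0.2414] F [-0.1 -0.5  0.2] g 0.0
dr [-0.0027  0.0011 -0.0035]
(-0.01, -0.05, 0.053) -> travel cm [-11.16  18.87  -2.73]
```

View pics/wrist9.png

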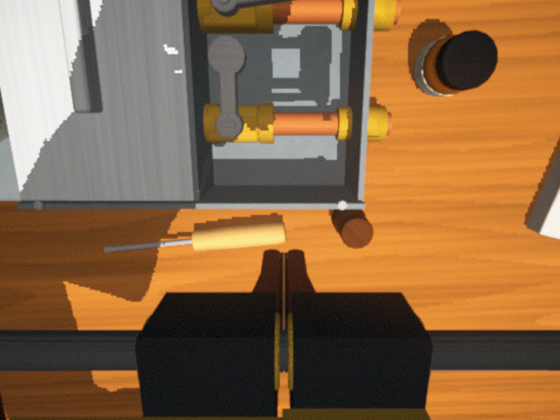

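View pics/s9c.png

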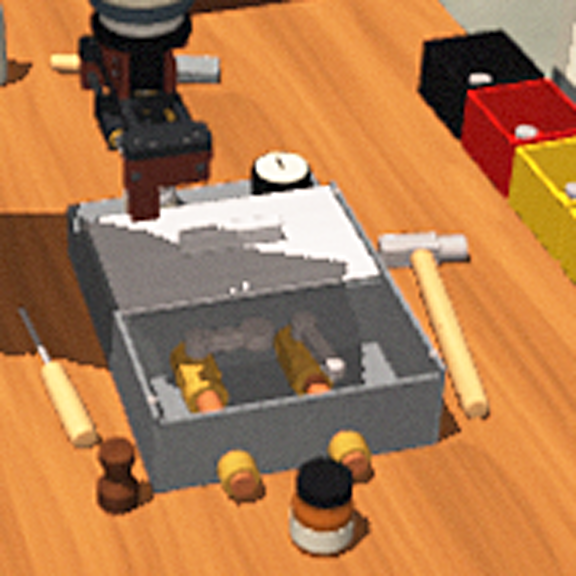

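```bash
python3 - <<'E'
from h import *
d=load("wrist9"); f=lambda p,z:tob([*plane(d,p,z),z])
h,c=f((228.5,124),.07),f((226.5,56),.068);u=c-h;print("marked",h,c,np.arctan2(u[0],-u[1]))
for p in ((189,40),(199,190)): print("plate edge",f(p,.085))
d=load("wrist8");f=lambda p,z:tob([*plane(d,p,z),z])
a=load("wrist3")
s0,s9=load("side0")["pixels"],load("side9")["pixels"]
E
```

```text
marked [-0.05984714 -0.02883493  0.07      ] [-0.00506953 -0.02893356  0.068     ] 1.5689957928889409
plate edge [ 0.00422634 -0.00254311  0.085     ]
plate edge [-0.11473472 -0.00347537  0.085     ]
```

View pics/top9.png

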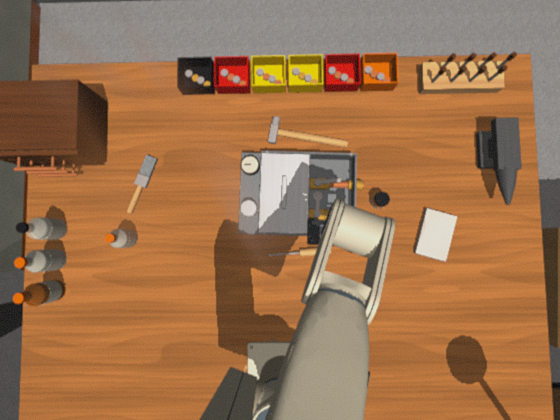

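```bash
python3 - <<'E'
from h import *
d=load("wrist7"); f=lambda p,z:tob([*plane(d,p,z),z])
u=f((402,151),.068)-f((221,172),.07); print("plain phi",np.arctan2(u[0],-u[1]),f((402,151),.068))
from station import ctrl,workorder
s=ctrl.read_state(); print(np.abs(s["joint_velocities"]).max(), s["force"])
print(workorder.sign_off())
E
```

```text
plain phi 0.11198914446168655 [ 0.04852416 -0.09943411  0.068     ]
0.004953155450243026 [ 0.9231218  -0.18884542 -0.45811345]
the job is handed in; nothing more can be done
None
```

The air to the finishing bench is shut off and the job is handed in after about 11 s. With the closed fingertips I pushed the cover by its rib to its stop. I then pushed the marked handle, on the near pipe, round to its stop, backed off and raised the hand clear.

Last checks:
- **Cover:** I measured it at 0.150 m right after the push. The final view read 0.147–0.150 m, a 3 mm disagreement that is about the camera accuracy. I saw no lift in the pictures, though I did not measure it.
- **Marked handle:** it measured 1.57 rad after I let go. The push force had risen to 23 N with no further movement, so it was at its stop.
- **Plain handle:** its tip measured within about 2 mm of the earlier reading. Its angle read 0.11 rad against 0.15 rad before, which I put down to picking the pixels by eye.
- **Bystanders:** by eye, the tin, jar, awl, hammer, slicker, glue bottle, slab and brush stood where they started in the last pictures. I did not measure them one by one.
- **Robot:** at rest, with about 1 N on the wrist and the fingertips about 0.24 m above the bench.

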